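Reset the data logger with a screwdriver tip

TASK

Take the precision screwdriver out of the tool rack and use its tip to press the small button at the bottom of the round recess in the data logger's sloping face: keep the blade straight in line with the recess, push the button fully in and hold it there for a good second without pressing the big raised key beside it. Then put the screwdriver back in a hole of the rack, standing upright with its handle resting on the block, and let go; leave the cutters and the solder spool where they are.

Things in the scene. Friction and masses are not known exactly. Their poses are not given: they have to be found in the camera images.
- screwdriver: precision screwdriver with a slim blue handle (16 mm across, square to grip, 82 mm long) and a thin steel blade (5 mm thick, 68 mm long); 152 mm overall, about 40 g. Stands tip down in the rack's middle hole at the start. Its own +y axis runs from tip to handle end; the tool's centre line passes 8 mm along own +z from the origin; the grip faces look along own x and own z
- driver_tip (a point): end of the screwdriver's blade, on its centre line (axes as screwdriver)
- driver_grip (a point): point on the screwdriver's centre line in the handle, 118 mm above the tip and 32 mm below the handle's end; a good place for the finger pads
- tool_rack: fixed grey tool rack: block 46 x 120 mm (own x, y) on a 60 x 132 mm dark foot, 76 mm high, with three vertical 12 mm holes in a row along its own y at -38, 0 and +38 mm, 70 mm deep above a 6 mm foot plate (a blade hangs in the hole with the handle's shoulder on the block's top). Origin: centre of the underside
- rack_top (a point): centre of the middle hole's mouth on the rack's top face
- well_mouth (a point): centre of the mouth of the round recess (14 mm wide) in the lower part of the logger's face, flush with the face; own z points straight out of the recess (about 32 degrees from vertical, leaning to the robot's side of the desk, turned 25 to 55 degrees to the right), own x up the slope, own y to the left. The white button (12 mm wide) lies 18 mm down the recess.
- cradle: fixed dark steel desk cradle, base 130 x 84 mm, carrying the data logger: a grey box 110 mm (up the slope) x 80 x 38 mm, display in its upper half, face sloping 32 degrees; highest point 100 mm above the desk. Origin under its middle, own x away from the robot at yaw 0; stands turned 0.45 to 0.95 rad anticlockwise from above, so its face looks to the front right
- reset_button (a joint): travel of the recessed spring button: 0 out, 0.004 m fully in; needs about 4.5 N
- key_place (a point): centre of the top of the big raised black power key (20 x 22 mm, stands 4 mm above the face), 36 mm beside the recess, to its right; not to be pressed
- power_key (a joint): travel of the raised power key: 0 out, 0.003 m fully in
- flush_cutter: side cutters with orange handles, 63 x 112 x 11 mm, lying loose on the desk; origin centre of the underside
- solder_spool: small spool of solder, 53 mm wide, 32 mm high, standing loose on the desk; origin centre of the underside
Mind the look-alikes: they are no part of the job. Leave any yellow look-alike of the screwdriver alone.

How it is judged:
On the way:
1. the recessed button is held fully in (past 3.2 mm) by the screwdriver for 0.8 s, blade within 11 degrees of the recess axis (value of joint reset_button above 0.0032 m and distance between driver_tip and well_mouth below 0.027 m and z of driver_tip in the frame of well_mouth below -0.015 m and angle between the y axis of screwdriver and the z axis of well_mouth, either way round below 0.2 rad), for 0.8 s.
At the end, for the whole second after the job is handed in: The screwdriver stands released and at rest in any hole of the rack, tip down, its tip at least 58 mm below the rack's top and leaning less than 9 degrees; the recessed button has sprung back out (less than 1 mm in) (value of joint reset_button below 0.001 m and z of driver_tip in the frame of rack_top below -0.058 m and x of driver_tip in the frame of rack_top between -0.012 and 0.012 m and y of driver_tip in the frame of rack_top between -0.05 and 0.05 m and angle between the y axis of screwdriver and the z axis of rack_top, either way round below 0.15 rad and linear speed of screwdriver below 0.02 m/s); the robot touches nothing.
It fails at once if the raised power key is pressed (more than 1.5 mm) (value of joint power_key above 0.0015 m).
It fails at once if the cutters are shifted by more than 20 mm (distance of flush_cutter from where it was at the start of the episode above 0.02 m).
It fails at once if the solder spool is shifted by more than 20 mm (distance of solder_spool from where it was at the start of the episode above 0.02 m).
It also fails if it takes over 51 s, if anything falls off the work surface, if the arm or the gripper's body presses on something with over 40 N, if the wrist force passes 120 N, or if a joint passes its speed limit or range.

ROBOT

A 6-joint arm with a two-finger parallel gripper is mounted at the origin on a cart in front of the work surface, level with it; the furniture and walls round the work are solid. World frame = base frame: x ahead of the robot, y to its left, z up, the work surface at z = 0. Lengths are in m, angles in rad, forces in N, time in s.
With the tool pointing down it reaches from about 0.375 to 0.925 m from the base axis. Payload 5.7 kg.
Tool frame: the origin (TCP) lies between the finger pads; the fingertips stand 22 mm ahead of it and the grasp point (between the pads) lies 3 mm ahead of it; z points along the fingers, y is the line along which they close (so a half turn about z gives the same grasp; the last joint's range is limited). The gripper opens to 88 mm and grips with 3 to 60 N. Pads are 20 mm wide; open, the fingers measure 115 mm over their backs; the gripper's body (75 mm by 178 mm) begins 61 mm behind the grasp point.
Start: joints at [1.154, 0.359, 1.51, -0, 1.272, -0.115], TCP at [0.178, 0.573, 0.245] pointing down, gripper open.
Joint ranges: [-2.97, 2.97], [-1.01, 2.36], [0.21, 2.38], [-0.96, 4.11], [0.2, 2.71], [-2.98, 2.98]. Speed limits (rad/s): [2.39, 2.39, 3.14, 3.14, 3.14, 3.14].

INTERFACE

Orientations are given as a 3x3 rotation matrix whose columns are the frame's x, y, z axes.
In Python, from cell import observe, snapshot, job_done gives the robot as it stands.
- The arm moves only by the tool carry_out, never from a script. Its argument "series" is one flat list of numbers, 5 for each row, row after row: the shift along the world's x, y, z in mm, then the turn about the world's z in degrees, then the finger opening in mm, from 0 to 87.8. A call has 1 to 5 rows; each row is the pose to reach, as a shift and turn from the pose commanded when the call began; what a row does not reach only later rows make up. A row lasts 1/12 s, in which the tool goes at most 41.7 mm and 7.16 degrees, less where a joint would pass 70% of its speed; a pose out of reach is approached as far as the arm can. A call with a gripper value outside its range is refused whole. The fingers move at their own pace and stop on an object; "force" is the grip in N (left out, the last holds). Time passes only in rows, so rows that repeat a pose let the fingers close. It gives the time, the measured TCP pose, the force, the opening and the grip force at its end, in the units of the state.
- observe(): the state, without advancing time (a new reading comes with each control period).
- snapshot(name): name is "side" or "top" or "wrist"; returns a dict with "image" (400x640x3 uint8, red, green, blue), "camera_matrix" (3x3 intrinsics, pixels), "R" (3x3) and "t" (3): a world point X has camera coordinates R X + t; the wrist camera has in their place "mount" (4x4, takes a point from camera to tool coordinates, whose origin is the TCP and whose axes are the flange's). Camera axes: x right, y down, z forward; pixel columns grow to the right and rows downward; lengths in m; the calibration is good to about 2 mm. A picture is of the moment at which its call begins: read the wrist's pose just before it. There is no depth.
- job_done(): hands the job in; it is judged then, once.
The state is a dict: "time": time; "qpos": joint angles; "joint_velocities": joint speeds; "effort": joint torques, N m; "position": TCP position; "orientation": TCP orientation; "contact_force": force on the tool from outside, world axes, zero at the start; "wrist_torque": the same for the moment, N m; "opening": finger opening in m; "grip_force": force on a finger pad.
Only numpy, scipy, OpenCV 4.12 (cv2) and the standard library are available. Lean on these libraries where they do the work, as an engineer would, in place of code of your own. Each camera call takes 0.05 s, during which the arm holds its last target. There are 200 camera calls.

## Working session

There is one attempt and no reset: what is moved stays moved. The work goes in short steps, Python scripts to look and compute and a tool call to move; the robot and the scene stay as the last step left them, time stands still between calls to the robot, and variables do not carry over. Pictures are saved under pics/ and viewed, at most 10 in all, crops included, and the job is handed in when it is done.

Besides the shell and the picture viewer there is one more tool, called after "Emit:" as name(argument=value, ...) on one line, values as JSON. carry_out: Moves the arm, as the interface text tells. Its arguments: {"type":"object","properties":{"series":{"type":"array"},"force":{"type":"number"}},"required":["series"]}

```bash
mkdir -p pics
cat > h.py <<'E'
import numpy as np, cv2, pickle
from cell import observe, snapshot, job_done
def take(tag, names=("side","top","wrist")):
    s=observe(); D={}
    for n in names:
        d=snapshot(n); d["state"]=s; D[n]=d
        if n=="wrist":
            M=np.eye(4); M[:3,:3]=s["orientation"]; M[:3,3]=s["position"]
            E=np.linalg.inv(M@np.array(d["mount"])); d["R"]=E[:3,:3]; d["t"]=E[:3,3]
        cv2.imwrite(f"pics/{tag}_{n}.png",d["image"][:,:,::-1])
    pickle.dump(D,open(tag+".pkl","wb")); return D
def ray(d,uv):
    K=np.array(d["camera_matrix"]);R=np.array(d["R"]);t=np.array(d["t"])
    v=R.T@np.linalg.solve(K,[uv[0],uv[1],1.]); return -R.T@t, v/np.linalg.norm(v)
def plane(d,uv,z):
    c,v=ray(d,uv); return c+v*(z-c[2])/v[2]
def tri(*obs):
    A=np.zeros((3,3));b=np.zeros(3);L=[]
    for d,uv in obs:
        c,v=ray(d,uv);P=np.eye(3)-np.outer(v,v);A+=P;b+=P@c;L.append((c,v))
    X=np.linalg.solve(A,b); return X,[1e3*np.linalg.norm(np.cross(X-c,v)) for c,v in L]
def proj(d,X):
    p=np.array(d["camera_matrix"])@(np.array(d["R"])@X+np.array(d["t"])); return p[:2]/p[2]
E
python3 - <<'E'
from h import *
D=take("a")
for n,d in D.items(): print(n,np.round(ray(d,(320,200)),3).tolist())
print(observe())
E
```

```text
side [[0.566, 0.722, 0.474], [-0.028, -0.888, -0.458]]
top [[0.44, -0.05, 1.069], [0.12, 0.012, -0.993]]
wrist [[0.108, 0.593, 0.384], [0.249, -0.083, -0.965]]
{'time': 0.15, 'qpos': array([ 1.15390215e+00,  3.59325622e-01,  1.51116134e+00, -2.30661030e-06,
        1.27251794e+00, -1.15109815e-01]), 'joint_velocities': array([ 1.03016465e-03,  1.30617257e-05, -4.56184163e-03,  1.23770130e-03,
        2.31918836e-03, -1.11666737e-03]), 'effort': array([ 1.00920766e-03, -5.15759218e+01, -2.71009433e+01,  6.72576204e-02,
        3.06598737e-02, -7.44699150e-05]), 'position': array([0.17814585, 0.57242308, 0.24401954]), 'orientation': array([[-9.54807810e-01,  2.97223352e-01, -5.69831318e-04],
       [ 2.97223856e-01,  9.54806949e-01, -1.29217430e-03],
       [ 1.60014525e-04, -1.40314558e-03, -9.99999003e-01]]), 'contact_force': array([0.19402727, 0.28855983, 0.54835536]), 'wrist_torque': array([ 0.02917896,  0.05584475, -0.00026451]), 'grip_force': 0.0, 'opening': 0.08754998200697187}
```

View pics/a_top.png

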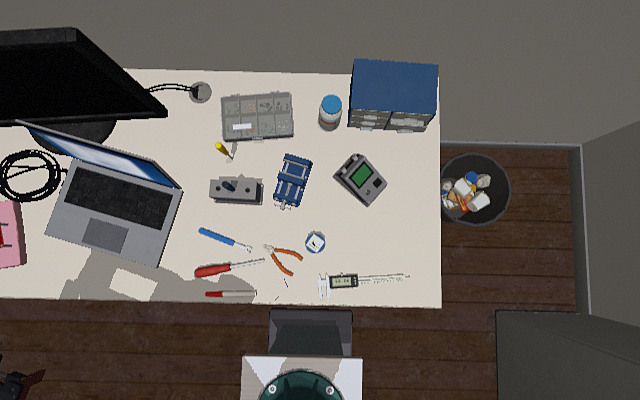

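View pics/a_side.png

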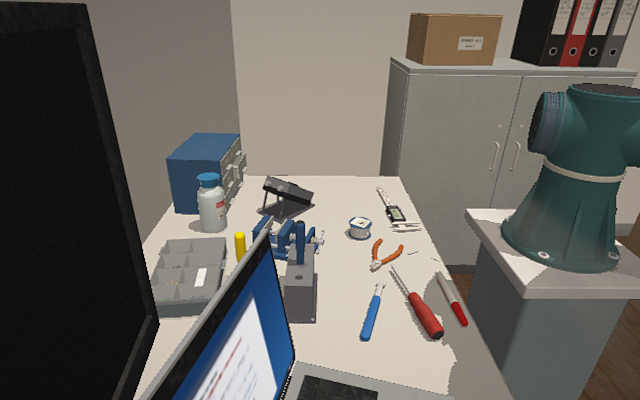

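Run:
```python
import cv2,numpy as np
t=cv2.imread("pics/a_top.png");s=cv2.imread("pics/a_side.png")
a=cv2.resize(t[165:215,200:270],None,fx=5.6,fy=5.6,interpolation=cv2.INTER_CUBIC)   # 392x280
b=cv2.resize(t[145:210,325:395],None,fx=5.6,fy=5.6,interpolation=cv2.INTER_CUBIC)
c=cv2.resize(s[210:330,255:335],None,fx=4,fy=4,interpolation=cv2.INTER_CUBIC) #320x480
o=np.zeros((600,800,3),np.uint8)
o[:280,:392]=a;o[300:300+300,:392]=b[:300];o[:480,410:730]=c
cv2.imwrite("pics/crop1.png",o)
```

```text
(no output)
```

View pics/crop1.png

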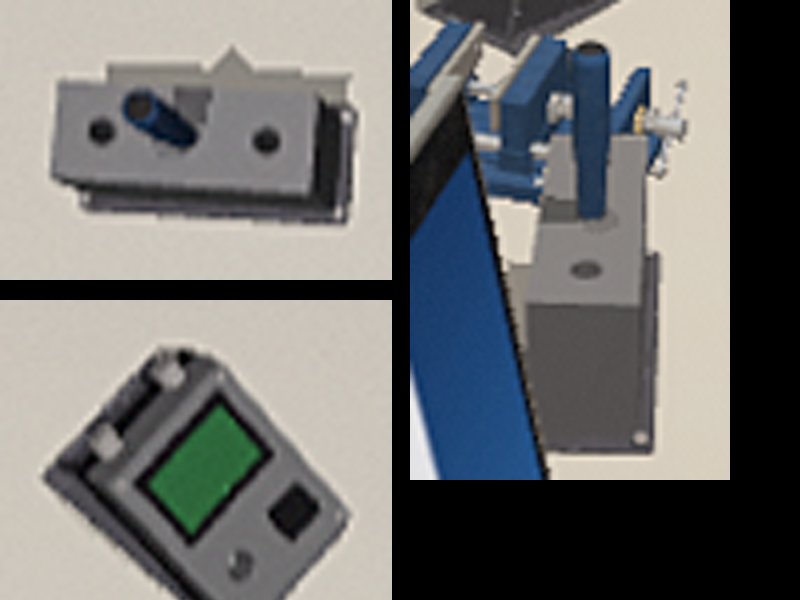

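Run:
```python
from h import *
D=pickle.load(open("a.pkl","rb"));T,S=D["top"],D["side"]
L=(217.9,188.2);R=(247.5,190.2)
print("hole L tri",tri((T,L),(S,(298.75,277))))
print("L,R plane",plane(T,L,.076),plane(T,R,.076))
print("handle top",tri((T,(224.6,183.6)),(S,(300.5,222))))
for n,p in dict(well=(367.9,192.3),key=(377.7,182.9)).items(): print(n,plane(T,p,.05))
for n,p in dict(cut=(285,262),spool=(315,242),vise=(292,182),drv=(240,245),yel=(222,148)).items(): print(n,plane(T,p,.01).round(3))
s=observe();print(np.array(D["wrist"]["mount"]).round(3).tolist())
K=np.array(T["camera_matrix"]);print(K, np.array(D["wrist"]["camera_matrix"]))
```

```text
hole L tri (array([0.58315096, 0.22626274, 0.07402476]), [np.float64(0.8891174352164444), np.float64(0.8891174352164783)])
L,R plane [0.5837605  0.22568418 0.076     ] [0.58046643 0.14926348 0.076     ]
handle top (array([0.58172813, 0.18793044, 0.15717976]), [np.float64(1.6446062157593686), np.float64(1.6446062157594277)])
well [ 0.58652453 -0.16424707  0.05      ]
key [ 0.61240556 -0.19002204  0.05      ]
cut [0.397 0.052 0.01 ]
spool [ 0.453 -0.027  0.01 ]
vise [0.616 0.041 0.01 ]
drv [0.44  0.176 0.01 ]
yel [0.707 0.239 0.01 ]
[[0.0, -0.964, -0.267, 0.073], [1.0, 0.0, -0.0, -0.001], [0.0, -0.267, 0.964, -0.14], [0.0, 0.0, 0.0, 1.0]]
[[388.52013644   0.         326.44553241]
 [  0.         388.52013644 200.89488911]
 [  0.           0.           1.        ]] [[303.00343947   0.         321.02895693]
 [  0.         303.00343947 201.51299052]
 [  0.           0.           1.        ]]
```

Emit:
carry_out(series=[21,-35,10,3,87,42,-70,20,6,87,63,-105,30,9,87,84,-140,30,12,87,105,-175,30,14.8,87])

```text
time: 0.57
position: [0.284, 0.3965, 0.2751]
orientation: [[-0.999, 0.04, 0.001], [0.04, 0.999, 0.001], [-0.001, 0.001, -1.0]]
contact_force: [0.9, -0.2, -0.7]
opening: 0.087
grip_force: 0.0
```

Emit:
carry_out(series=[22,-35,0,0,87,44,-70,0,0,87,66,-105,0,0,87,90,-140,0,0,87,115,-172,0,0,87])

```text
time: 0.98
position: [0.3984, 0.2238, 0.2746]
orientation: [[-0.999, 0.043, -0.0], [0.043, 0.999, -0.0], [0.0, -0.0, -1.0]]
contact_force: [0.1, 0.3, 0.1]
opening: 0.0872
grip_force: 0.0
```

Emit:
carry_out(series=[35,-8,0,0,87,70,-16,0,0,87,105,-24,0,0,87,140,-32,0,0,87,175,-37,0,0,87])

```text
time: 1.4
position: [0.5747, 0.1876, 0.2743]
orientation: [[-0.999, 0.044, -0.001], [0.044, 0.999, -0.0], [0.001, -0.0, -1.0]]
contact_force: [-0.3, 0.2, 1.0]
opening: 0.0873
grip_force: 0.0
```

Run:
```python
from h import *
D=take("b",("wrist",));s=D["wrist"]["state"];print(s["position"],s["orientation"][:,0],s["time"])
```

```text
[0.57474635 0.18760763 0.27427933] [-9.99015850e-01  4.43501957e-02  6.25672500e-04] 1.4
```

View pics/b_wrist.png

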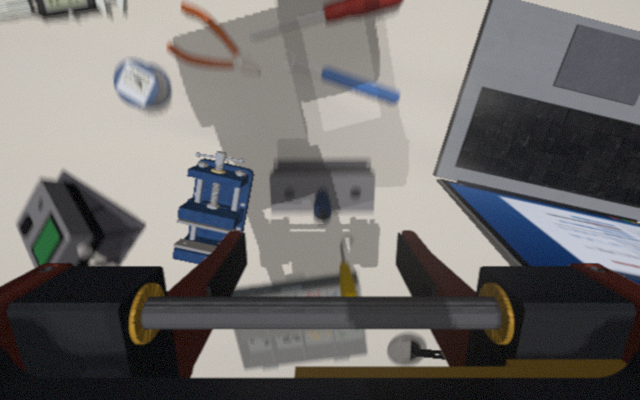

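Run:
```python
from h import *
D=take("c",("wrist",));w=D["wrist"];print(w["state"]["position"])
im=w["image"];g=cv2.cvtColor(im,cv2.COLOR_RGB2GRAY)
o=cv2.resize(im[150:230,260:390],None,fx=6,fy=6,interpolation=cv2.INTER_CUBIC)
cv2.imwrite("pics/crop2.png",o[:,:,::-1])
```

```text
[0.58191641 0.1867754  0.27414617]
```

View pics/crop2.png

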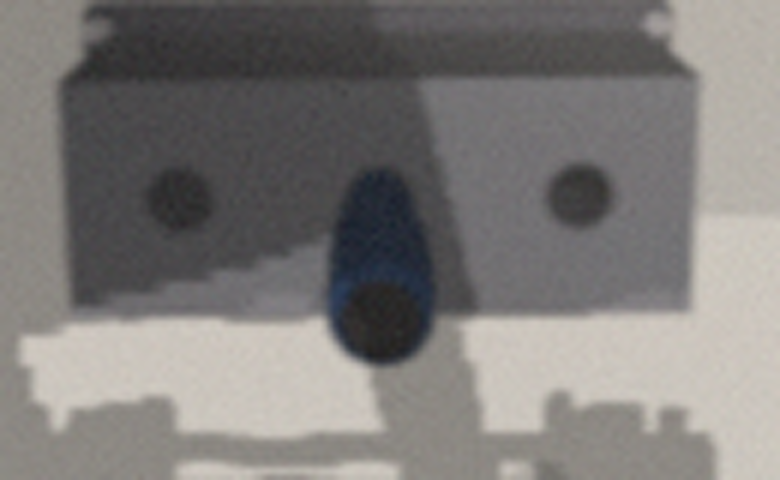

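Run:
```python
from h import *
w=pickle.load(open("c.pkl","rb"))["wrist"];D=pickle.load(open("a.pkl","rb"));T,S=D["top"],D["side"]
print("R",tri((w,(289.8,183.3)),(T,(247.5,190.2))));print("L",tri((w,(356.7,182.7)),(T,(217.9,188.2)),(S,(298.75,277))))
print("top",tri((w,(323.5,203)),(T,(224.6,183.6)),(S,(300.5,222))))
for p in [(289.8,183.3),(356.7,182.7)]: print(plane(w,p,.076))
print(plane(w,(323.5,203),.16))
```

```text
R (array([0.58081028, 0.14957487, 0.07464899]), [np.float64(0.15473658671361737), np.float64(0.15473658671345847)])
L (array([0.58338377, 0.22623419, 0.07410778]), [np.float64(0.48787039438559615), np.float64(0.6463792711625582), np.float64(1.132925081200638)])
top (array([0.58190528, 0.18776915, 0.15723539]), [np.float64(0.43024090722319125), np.float64(1.4590197785105388), np.float64(1.8396082454616205)])
[0.58067427 0.14976231 0.076     ]
[0.58345744 0.22597638 0.076     ]
[0.58149812 0.18757562 0.16      ]
```

Emit:
carry_out(series=[0,1,-40,0,87,0,1,-80,0,87,0,1,-120,0,87,0,1,-145,0,60,0,1,-145,0,30], force=12)

```text
time: 1.92
position: [0.568, 0.189, 0.1239]
orientation: [[-0.999, 0.043, -0.011], [0.043, 0.999, -0.002], [0.011, -0.003, -1.0]]
contact_force: [-0.6, 0.8, 0.8]
opening: 0.0769
grip_force: 0.0
```

Emit:
carry_out(series=[0,0,0,0,10,0,0,0,0,10,0,0,0,0,10,0,0,0,0,10,0,0,0,0,10])

```text
time: 2.33
position: [0.5744, 0.1901, 0.1315]
orientation: [[-0.999, 0.043, 0.003], [0.043, 0.999, 0.001], [-0.003, 0.001, -1.0]]
contact_force: [0.8, 0.1, 0.3]
opening: 0.0436
grip_force: 0.0
```

Emit:
carry_out(series=[4,-1,-1,0,30,9,-2,-1,0,30,9,-2,-1,0,10,9,-2,-1,0,10,9,-2,-1,0,10])

```text
time: 2.75
position: [0.5825, 0.1878, 0.1286]
orientation: [[-0.999, 0.044, -0.0], [0.044, 0.999, -0.0], [0.0, -0.0, -1.0]]
contact_force: [1.2, -0.3, 1.4]
opening: 0.0163
grip_force: 12.0
```

Emit:
carry_out(series=[0,0,0,0,10,0,0,0,0,10,0,0,0,0,10,0,0,0,0,10,0,0,0,0,10])

```text
time: 3.17
position: [0.5822, 0.1879, 0.1286]
orientation: [[-0.999, 0.043, -0.0], [0.043, 0.999, -0.0], [0.0, -0.0, -1.0]]
contact_force: [-0.4, -0.2, 0.1]
opening: 0.0164
grip_force: 12.0
```

Emit:
carry_out(series=[0,0,15,0,10,0,0,35,0,10,0,0,52,0,10,0,0,58,0,10,0,0,58,0,10])

```text
time: 3.58
position: [0.5834, 0.1881, 0.1883]
orientation: [[-0.999, 0.043, 0.003], [0.043, 0.999, 0.001], [-0.003, 0.001, -1.0]]
contact_force: [-0.8, -0.3, -0.2]
opening: 0.0163
grip_force: 12.0
```

Emit:
carry_out(series=[0,0,0,0,10,-4,0,0,0,10,-8,0,0,0,10,-12,0,-1,0,10,-16,0,-1,0,10], force=5)

```text
time: 4.0
position: [0.5655, 0.1879, 0.1848]
orientation: [[-0.999, 0.043, -0.001], [0.043, 0.999, -0.0], [0.001, -0.0, -1.0]]
contact_force: [0.3, -0.2, -0.4]
opening: 0.0167
grip_force: 5.0
```

Emit:
carry_out(series=[-5,0,-1,0,10,-10,0,-2,0,10,-14,0,-3,0,10,-18,0,-4,0,10,-22,0,-6,0,10])

```text
time: 4.42
position: [0.544, 0.1879, 0.1797]
orientation: [[-0.999, 0.043, 0.0], [0.043, 0.999, -0.0], [-0.0, -0.0, -1.0]]
contact_force: [0.1, 0.9, 1.4]
opening: 0.0167
grip_force: 5.0
```

Emit:
carry_out(series=[-5,0,-2,0,10,-10,0,-4,0,10,-15,0,-6,0,10,-20,0,-9,0,10,-23,0,-10.5,0,10])

```text
time: 4.83
position: [0.5203, 0.1879, 0.1686]
orientation: [[-0.999, 0.043, -0.001], [0.043, 0.999, -0.0], [0.001, -0.0, -1.0]]
contact_force: [0.5, 1.6, 0.5]
opening: 0.0165
grip_force: 5.0
```

Run:
```python
from h import *
D=take("d",("side",));im=D["side"]["image"]
cv2.imwrite("pics/crop3.png",cv2.resize(im[160:330,250:450],None,fx=3.5,fy=3.5,interpolation=cv2.INTER_CUBIC)[:,:,::-1]);print(observe()["position"])
```

```text
[0.51974643 0.18781295 0.16842422]
```

View pics/crop3.png

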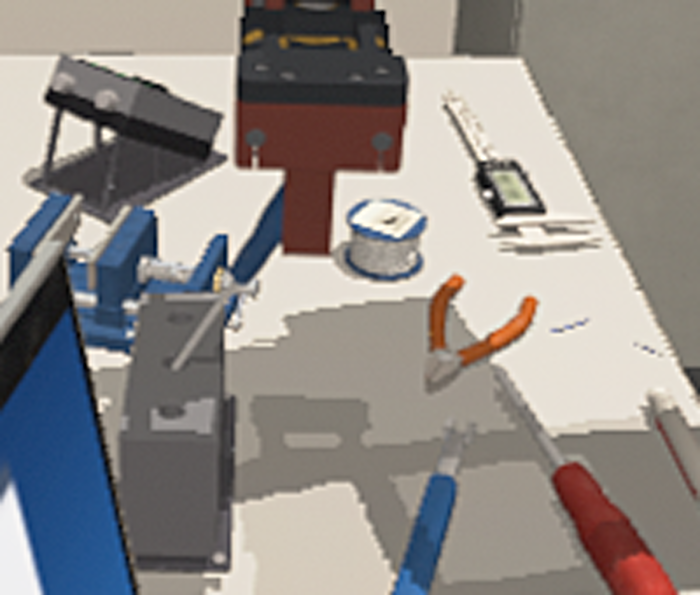

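Emit:
carry_out(series=[0,0,0,0,10,0,0,8,0,10,0,0,30,0,10,0,0,70,0,10,0,0,100,0,10], force=40)

```text
time: 5.3
position: [0.5214, 0.1873, 0.2713]
orientation: [[-0.999, 0.044, -0.0], [0.044, 0.999, -0.001], [0.0, -0.001, -1.0]]
contact_force: [-0.3, 0.7, 0.5]
opening: 0.016
grip_force: 40.0
```

Emit:
carry_out(series=[8,-30,0,6,10,16,-68,0,12,10,25,-105,0,18,10,34,-142,0,25,10,42,-180,0,32,10])

```text
time: 5.72
position: [0.5633, 0.008, 0.2701]
orientation: [[-0.871, -0.491, 0.001], [-0.491, 0.871, -0.001], [-0.0, -0.001, -1.0]]
contact_force: [0.5, -0.1, -0.2]
opening: 0.0159
grip_force: 40.0
```

Emit:
carry_out(series=[9,-38,0,5,10,18,-76,0,10,10,27,-114,0,15,10,38,-150,0,15,10,38,-158,0,15,10])

```text
time: 6.13
position: [0.6027, -0.1544, 0.2698]
orientation: [[-0.721, -0.693, 0.002], [-0.693, 0.721, -0.004], [0.001, -0.004, -1.0]]
contact_force: [0.2, -0.0, -0.2]
opening: 0.0164
grip_force: 40.0
```

Emit:
carry_out(series=[0,0,0,0,10,0,0,0,0,10,0,0,0,0,10])

```text
time: 6.38
position: [0.6004, -0.1466, 0.2692]
orientation: [[-0.719, -0.696, -0.001], [-0.696, 0.719, 0.001], [0.0, 0.001, -1.0]]
contact_force: [-0.2, -0.2, -1.5]
opening: 0.0162
grip_force: 40.0
```

Run:
```python
from h import *
D=take("e",("wrist","side","top"));print(D["wrist"]["state"]["position"],D["wrist"]["state"]["orientation"][:,0])
a=D["wrist"]["image"][:,80:560];b=cv2.resize(D["side"]["image"][100:260,230:390],(320,320),interpolation=cv2.INTER_CUBIC)
o=np.zeros((400,800,3),np.uint8);o[:,:480]=a;o[:320,480:]=b
cv2.imwrite("pics/crop4.png",o[:,:,::-1])
```

```text
[ 0.6003821  -0.14661331  0.26920902] [-7.18511912e-01 -6.95514650e-01  6.17339792e-05]
```

View pics/crop4.png

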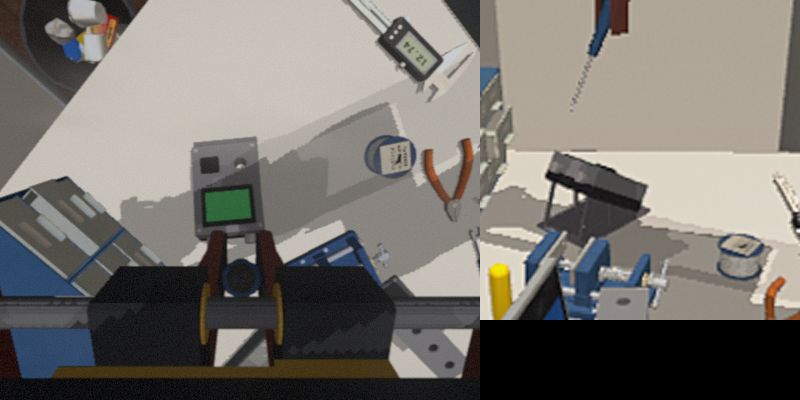

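```bash
cat > m.py <<'E'
from h import *
D=pickle.load(open("e.pkl","rb"));A=pickle.load(open("a.pkl","rb"));T=A["top"];w=D["wrist"];S=D["side"]
g=cv2.cvtColor(w["image"],cv2.COLOR_RGB2GRAY)
def blob(r0,r1,c0,c1,thr,g=g):
    m=(g[r0:r1,c0:c1]<thr).astype(np.uint8);n,l,st,ce=cv2.connectedComponentsWithStats(m)
    i=1+np.argmax(st[1:,4]);return ce[i]+[c0,r0],st[i,4]
print(g[156:171,312:330])
k,ka=blob(152,180,276,303,60);print("key",k,ka)
p=w["state"]["position"];R=w["state"]["orientation"]
def hit(uv):
    c,v=ray(S,uv);n=R[:,1];return c+v*((p-c)@n)/(v@n)
tip=hit((276,154.5));mid=hit((286,126));d=mid-tip
print("tip",tip,"rel tool",R.T@(tip-p),"lean",np.degrees(np.arctan2(np.hypot(*d[:2]),d[2])),np.linalg.norm(p+[0,0,-.003]-tip))
E
python3 m.py
python3 - <<'E'
from h import *
A=pickle.load(open("a.pkl","rb"))["top"]
g=cv2.cvtColor(A["image"],cv2.COLOR_RGB2GRAY);print(g[187:198,362:375]);print(g[177:190,370:386])
E
```

```text
[[120 119 117 116 114 112 114 114 107 105 109 108 109 112 110 107 110 107]
 [114 115 119 113 113 103 104  96  99  96 100 101 107 109 109 107 108 109]
 [119 118 114 109 100  92  88  82  81  79  84  86  94 104 109 108 106 108]
 [116 116 109 100  89  76  78  80  75  75  74  71  83  95 104 108 111 108]
 [113 109  98  89  76  78  77  79  76  74  73  67  71  82  94 101 105 109]
 [110 100  88  82  75  75  78  75  75  72  72  64  68  70  90 101 107 105]
 [102  98  82  72  73  74  76  75  75  69  68  64  67  73  86  97 104 105]
 [105  95  79  73  68  79  81  85  95  88  84  65  61  65  87 102 103 104]
 [104 100  83  73  71  90 111 132 141 143 118  89  67  69  91 104 101 106]
 [104  95  90  78  87 126 164 180 178 155 132 109  96  84  89 105 100  89]
 [106 103  93  86 110 156 186 196 172 141 129 122 108  97  90  97  85  81]
 [105 104 104 100 123 163 179 178 157 129 111 110 103  91  76  77  77  72]
 [106 104 101 103 110 118 125 124 121 102  96  93  85  78  70  73  75  73]
 [104 105 106 100 102  99 102 102  97  91  79  75  80  73  76  75  74  71]
 [103 103 100 100 103 100  94  88  85  78  73  74 
[... 983 characters left out ...]
  31  94 119 113 104 141 195]
 [112 111 113 118  90  35  18  23  25  15  41  81 117 107 104 145]
 [111 112 119  90  35  19  20  21  24  19  16  30 124 111 108 104]
 [113 112  98  31  13  20  24  20  25  24  13  20 100 114 109 122]
 [113 116 110   0  22  25  23  22  26  17  21  68 108 110 111 148]
 [110 114 117  64   5  22  22  24  17  20  48 111 117 112 111 126]
 [112 113 115 109  31  15  25  17  21  45 103 117 116 111 111  96]
 [111 114 114 116  96  39  10  16  54 102 118 115 112 112  98  83]
 [111 111 110 114 118 101  55  25 105 116 115 113 112 105  84 128]
 [112 113 111 112 114 117 101  92 119 113 114 114 103  84 133 190]
 [116 112 114 110 112 109 115 114 114 112 109 109  85 145 193 207]]
```

```bash
cat >> m.py <<'E'
W,e=tri((w,(320.2,163.2)),(T,(367.7,192.2)));Ky,e2=tri((w,k),(T,(377.5,183.1)))
print("well",W,e,"key",Ky,e2)
gt=w["image"].astype(int);m=((gt[:,:,1]-gt[:,:,0]>40)&(gt[:,:,1]-gt[:,:,2]>20)).astype(np.uint8)
m[:, :250]=0;m[:,360:]=0
c=max(cv2.findContours(m,0,2)[0],key=cv2.contourArea);print("disp",cv2.minAreaRect(c))
q=cv2.boxPoints(cv2.minAreaRect(c));print(q)
h=.07;P=[plane(w,x,h) for x in q];
for i in range(4): dd=P[(i+1)%4]-P[i];print(np.degrees(np.arctan2(dd[1],dd[0])),np.linalg.norm(dd))
print("psi from key", np.degrees(np.arctan2(*( (W-Ky)[[1,0]])))-90)
E
python3 m.py | tail -n +18
```

```text
well [ 0.58579724 -0.16324674  0.05465622] [np.float64(0.3111518116177958), np.float64(0.3111518116174155)] key [ 0.61064915 -0.18811104  0.06052636] [np.float64(0.5677856726345112), np.float64(0.5677856726346093)]
disp ((307.13934326171875, 204.9629364013672), (28.300514221191406, 44.74989318847656), 84.5596694946289)
[[283.5236  192.99777]
 [328.07193 188.75507]
 [330.7551  216.9281 ]
 [286.20676 221.1708 ]]
139.63526946413216 0.05161244949307733
49.725536793888175 0.0342572506304671
-40.225172883119065 0.05296768659607367
-132.53165961316645 0.034410830464599265
psi from key 44.985726206062736
```

Emit:
carry_out(series=[-20,-22,0,2,10,-40,-45,-15,4,10,-60,-68,-40,5.2,10,-69,-76,-60,5.2,10,-69,-76,-77,5.2,10])

```text
time: 6.95
position: [0.5295, -0.2243, 0.1912]
orientation: [[-0.653, -0.757, -0.002], [-0.757, 0.653, -0.0], [0.001, 0.001, -1.0]]
contact_force: [1.0, 0.4, -0.7]
opening: 0.0162
grip_force: 40.0
```

Emit:
carry_out(series=[0,0,0,0,10,0,0,0,0,10,0,0,0,0,10,0,0,0,0,10])

```text
time: 7.28
position: [0.5333, -0.2237, 0.1936]
orientation: [[-0.652, -0.758, 0.002], [-0.758, 0.652, -0.001], [-0.001, -0.003, -1.0]]
contact_force: [0.1, -0.1, 0.5]
opening: 0.0164
grip_force: 40.0
```

Run:
```python
from h import *
D=take("f",("side","top","wrist"));s=D["side"]["state"];p=s["position"];R=s["orientation"];print(p,R[:,0],s["time"])
W=np.array([.5858,-.1632,.0547]);tip=p+R@[-.0615,0,.1033]
print("tip pred",tip);
for n in("side","top"): print(n,proj(D[n],tip),proj(D[n],W))
u=proj(D["side"],W).astype(int);v=proj(D["top"],W).astype(int)
f=lambda n,u,h:cv2.resize(D[n]["image"][u[1]-h:u[1]+h,u[0]-h:u[0]+h],(400,400),interpolation=cv2.INTER_CUBIC)
o=np.hstack([f("side",u,40),f("top",v,30)]);print(u,v)
cv2.imwrite("pics/crop5.png",o[:,:,::-1])
```

```text
[ 0.53330884 -0.22367208  0.19361227] [-6.51847095e-01 -7.58350216e-01 -5.61233665e-04] 7.2833
tip pred [ 0.57364684 -0.17717146  0.09034718]
side [306.58121625 172.29149865] [301.80414832 186.94199794]
top [374.71965557 195.21957417] [367.70226385 192.31276965]
[301 186] [367 192]
```

View pics/crop5.png

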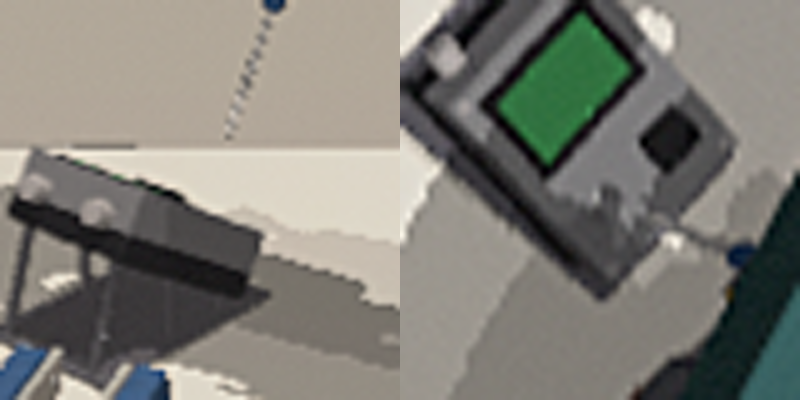

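Emit:
carry_out(series=[0,0,0,0,10,0,0,0,0,10,0,0,0,0,10])

```text
time: 7.68
position: [0.5321, -0.2239, 0.1923]
orientation: [[-0.653, -0.758, 0.0], [-0.758, 0.653, -0.0], [-0.0, -0.0, -1.0]]
contact_force: [-0.7, -0.5, -0.6]
opening: 0.0165
grip_force: 40.0
```

Emit:
carry_out(series=[0,0,0,0,10,0,0,0,0,10])

```text
time: 7.85
position: [0.5319, -0.2239, 0.1921]
orientation: [[-0.653, -0.757, 0.0], [-0.757, 0.653, -0.0], [0.0, -0.0, -1.0]]
contact_force: [-0.5, -0.1, -0.2]
opening: 0.0163
grip_force: 40.0
```

Emit:
carry_out(series=[0,-2,0,0,10,4,2,-8,0,10,7,6,-17,0,10,10.4,10.1,-25.4,0,10,10.4,10.1,-25.4,0,10])

```text
time: 8.27
position: [0.5416, -0.2121, 0.1642]
orientation: [[-0.652, -0.758, -0.003], [-0.758, 0.652, 0.002], [0.0, 0.004, -1.0]]
contact_force: [-0.1, -0.3, -0.7]
opening: 0.0164
grip_force: 40.0
```

Emit:
carry_out(series=[0,0,0,0,10,2,2.5,-5,0,10,4,5,-10,0,10,5.8,6.7,-14,0,10,5.8,6.7,-14,0,10])

```text
time: 8.68
position: [0.548, -0.2065, 0.1518]
orientation: [[-0.653, -0.758, -0.001], [-0.758, 0.653, 0.001], [0.0, 0.001, -1.0]]
contact_force: [0.2, -0.3, -0.7]
opening: 0.0165
grip_force: 40.0
```

Run:
```python
from h import *
D=take("g",("side","top"));s=D["side"]["state"];p=s["position"];R=s["orientation"]
W=np.array([.5858,-.1632,.0547]);tip=p+R@[-.0615,0,.1033];n=np.array([-.3456,-.4018,.848])
d=tip-W;print(p,d@n,d-(d@n)*n,s["contact_force"])
u=proj(D["side"],W).astype(int);v=proj(D["top"],W).astype(int)
f=lambda n,u,h:cv2.resize(D[n]["image"][u[1]-h:u[1]+h,u[0]-h:u[0]+h],(400,400),interpolation=cv2.INTER_CUBIC)
cv2.imwrite("pics/crop6.png",np.hstack([f("side",u,40),f("top",v,20)])[:,:,::-1])
```

```text
[ 0.54797478 -0.20653581  0.15177186] -0.007390264276507693 [-3.42568140e-04  3.54971137e-04  2.84632358e-05] [ 0.15671751 -0.2920235  -0.66560091]
```

View pics/crop6.png

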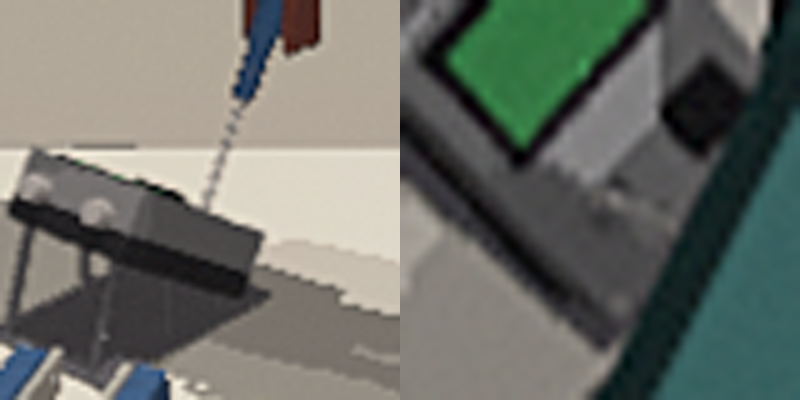

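Emit:
carry_out(series=[1.2,1.4,-3,0,10,2.4,2.8,-6,0,10,3.6,4.2,-9,0,10,4.6,5.4,-11.5,0,10,4.6,5.4,-11.5,0,10])

```text
time: 9.2
position: [0.5527, -0.2017, 0.1408]
orientation: [[-0.653, -0.758, -0.0], [-0.758, 0.653, -0.0], [0.001, 0.0, -1.0]]
contact_force: [-1.0, -2.3, 0.1]
opening: 0.0162
grip_force: 40.0
```

Emit:
carry_out(series=[0,0,0,0,10,0.5,0.5,-1.1,0,10,0.9,1,-2.1,0,10,0.9,1,-2.1,0,10,0.9,1,-2.1,0,10])

```text
time: 9.62
position: [0.5534, -0.201, 0.1393]
orientation: [[-0.653, -0.758, -0.0], [-0.758, 0.653, -0.001], [0.001, -0.0, -1.0]]
contact_force: [-3.6, -3.8, 2.4]
opening: 0.0161
grip_force: 40.0
```

Emit:
carry_out(series=[0,0,-1,0,10,0,0,-2,0,10,0,0,-2.5,0,10,0,0,-2.5,0,10,0,0,-2.5,0,10])

```text
time: 10.03
position: [0.5535, -0.2014, 0.1387]
orientation: [[-0.653, -0.758, 0.001], [-0.758, 0.653, -0.001], [0.001, -0.001, -1.0]]
contact_force: [-8.9, -3.4, 16.9]
opening: 0.0164
grip_force: 40.0
```

Emit:
carry_out(series=[0,0,0,0,10,0,0,0,0,10,0,0,0,0,10,0,0,0,0,10,0,0,0,0,10])

```text
time: 10.45
position: [0.5535, -0.2014, 0.1388]
orientation: [[-0.653, -0.758, 0.001], [-0.758, 0.653, -0.002], [0.001, -0.002, -1.0]]
contact_force: [-8.5, -4.4, 17.4]
opening: 0.0162
grip_force: 40.0
```

Emit:
carry_out(series=[0,0,0,0,10,0,0,0,0,10,0,0,0,0,10,0,0,0,0,10,0,0,0,0,10])

```text
time: 10.87
position: [0.5535, -0.2014, 0.1388]
orientation: [[-0.653, -0.758, 0.001], [-0.758, 0.653, -0.001], [0.001, -0.001, -1.0]]
contact_force: [-9.0, -4.7, 18.2]
opening: 0.0165
grip_force: 40.0
```

Emit:
carry_out(series=[0,0,0,0,10,0,0,0,0,10,0,0,0,0,10,0,0,0,0,10,0,0,0,0,10])

```text
time: 11.28
position: [0.5535, -0.2014, 0.1387]
orientation: [[-0.653, -0.758, 0.001], [-0.758, 0.653, -0.001], [0.001, -0.001, -1.0]]
contact_force: [-8.6, -4.6, 17.2]
opening: 0.0166
grip_force: 40.0
```

Run:
```python
from h import *
D=take("i",("side",));s=D["side"]["state"];p=s["position"];R=s["orientation"]
W=np.array([.5858,-.1632,.0547]);tip=p+R@[-.0615,0,.1033];n=np.array([-.3456,-.4018,.848])
d=tip-W;print(p,d@n,d-(d@n)*n,s["contact_force"],s["contact_force"]@n)
g=D["side"]["image"].astype(int)
# line through handle+blade: print predicted axis pixels vs blue handle mask
m=(g[:,:,2]-g[:,:,0]>40);m[:100]=0;m[:, :285]=0;m[:,345:]=0;m[172:]=0
y,x=np.nonzero(m);print(len(x))
if len(x)>10:
  vx,vy,x0,y0=cv2.fitLine(np.c_[x,y].astype(np.float32),cv2.DIST_L2,0,.01,.01).ravel();print("blue line",x0,y0,np.degrees(np.arctan2(vx,-vy)))
a,b=proj(D["side"],tip),proj(D["side"],p+R@[0,0,.003]);print(a,b,np.degrees(np.arctan2(b[0]-a[0],a[1]-b[1])))
```

```text
[ 0.55351328 -0.20140265  0.13874672] -0.022410625922331666 [ 0.00015951 -0.00075521 -0.00029318] [-8.57337271 -4.56980961 17.23448492] 19.41395032420146
103
blue line 310.96115 157.53398 14.839246
[298.71632084 194.94493722] [314.48851942 152.64769674] 20.449959327503624
```

Emit:
carry_out(series=[0,0,2,0,10,-2,-2.5,7,0,10,-7,-8,19,0,10,-14,-16,36,0,10,-21,-24,53,0,10])

```text
time: 11.75
position: [0.5326, -0.2243, 0.1904]
orientation: [[-0.653, -0.758, 0.001], [-0.758, 0.653, 0.002], [-0.002, 0.001, -1.0]]
contact_force: [0.0, -0.1, -0.7]
opening: 0.0159
grip_force: 40.0
```

Emit:
carry_out(series=[0,0,25,0,10,0,0,60,0,10,-5,20,78,-6,10,-8,58,78,-13,10,-8,98,78,-20,10])

```text
time: 12.17
position: [0.5256, -0.1282, 0.2703]
orientation: [[-0.875, -0.485, 0.005], [-0.485, 0.875, -0.0], [-0.004, -0.003, -1.0]]
contact_force: [0.4, 0.7, -0.4]
opening: 0.016
grip_force: 40.0
```

Emit:
carry_out(series=[0,40,0,-7,10,0,80,0,-14,10,0,120,0,-21,10,0,160,0,-28,10,0,200,0,-32.2,10])

```text
time: 12.58
position: [0.5247, 0.0651, 0.2686]
orientation: [[-0.999, 0.051, 0.002], [0.051, 0.999, 0.001], [-0.002, 0.001, -1.0]]
contact_force: [0.9, 1.1, -0.6]
opening: 0.0162
grip_force: 40.0
```

Emit:
carry_out(series=[-2,38,0,0,10,-4,76,0,0,10,-5,110,0,0,10,-5,110,0,0,10,-5,110,0,0,10])

```text
time: 13.0
position: [0.5195, 0.1752, 0.2683]
orientation: [[-0.999, 0.041, 0.001], [0.041, 0.999, 0.001], [-0.001, 0.001, -1.0]]
contact_force: [0.2, -1.0, 0.2]
opening: 0.0161
grip_force: 40.0
```

Emit:
carry_out(series=[0,0,0,0,10,0,0,0,0,10,0,0,0,0,10,0,0,0,0,10,0,0,0,0,10])

```text
time: 13.42
position: [0.5199, 0.1723, 0.2677]
orientation: [[-0.999, 0.046, -0.0], [0.046, 0.999, -0.0], [0.0, -0.0, -1.0]]
contact_force: [-0.2, 0.2, -0.5]
opening: 0.0164
grip_force: 40.0
```

Emit:
carry_out(series=[1,18,0,0,10,1,18,-30,0,10,1,18,-60,0,10,1,18,-73,0,10,1,18,-73,0,10])

```text
time: 13.83
position: [0.5184, 0.1903, 0.1913]
orientation: [[-0.999, 0.045, -0.006], [0.045, 0.999, -0.002], [0.006, -0.002, -1.0]]
contact_force: [-0.7, -0.4, -0.2]
opening: 0.0162
grip_force: 40.0
```

Emit:
carry_out(series=[0,0,0,0,10,0,0,0,0,10,0,0,0,0,10,0,0,0,0,10,0,0,0,0,10])

```text
time: 14.25
position: [0.5215, 0.1913, 0.1957]
orientation: [[-0.999, 0.045, 0.002], [0.045, 0.999, 0.0], [-0.002, 0.0, -1.0]]
contact_force: [0.5, 0.2, -0.8]
opening: 0.0161
grip_force: 40.0
```

Run:
```python
from h import *
D=take("j",("side","top"));s=D["side"]["state"];p=s["position"];R=s["orientation"]
tip=p+R@[-.0615,0,.1033];H=np.array([.5821,.1879,.0755]);print(p,tip)
for n in("side","top"): print(n,proj(D[n],tip),proj(D[n],H))
u=proj(D["side"],tip).astype(int);v=proj(D["top"],tip).astype(int);print(u,v)
f=lambda n,u,h:cv2.resize(D[n]["image"][u[1]-h:u[1]+h,u[0]-h:u[0]+h],(400,400),interpolation=cv2.INTER_CUBIC)
cv2.imwrite("pics/crop7.png",np.hstack([f("side",u,25),f("top",v,25)])[:,:,::-1])
```

```text
[0.52146391 0.19134476 0.19570764] [0.58310407 0.18863549 0.09252678]
side [298.85406365 254.36724255] [299.48731879 262.14984512]
top [230.74881686 187.83863017] [232.57906747 189.22970444]
[298 254] [230 187]
```

View pics/crop7.png

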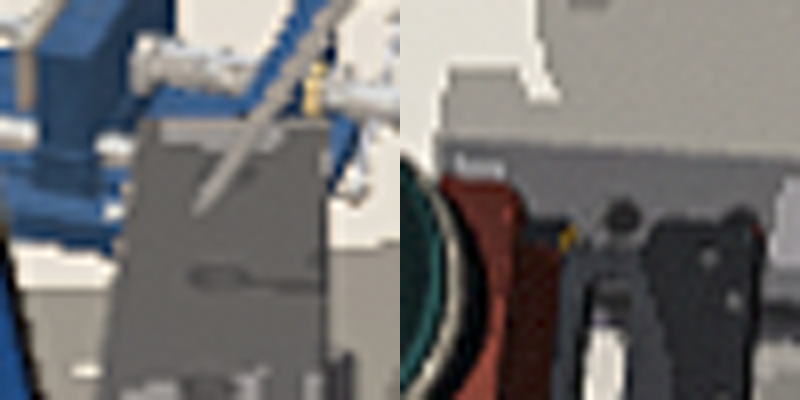

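Emit:
carry_out(series=[0,0,-8,0,10,0,0,-16,0,10,0,0,-22,0,10,0,0,-26,0,10,0,0,-26,0,10])

```text
time: 14.77
position: [0.5205, 0.1911, 0.1673]
orientation: [[-0.999, 0.045, -0.001], [0.045, 0.999, -0.001], [0.001, -0.001, -1.0]]
contact_force: [-0.0, -0.2, 0.2]
opening: 0.0164
grip_force: 40.0
```

Emit:
carry_out(series=[0,0,0,0,10,0,0,0,0,10,4,0,2,0,10,8,0,4,0,10,13.5,-0.5,7,0,10], force=5)

```text
time: 15.18
position: [0.5343, 0.1908, 0.1759]
orientation: [[-0.999, 0.044, -0.001], [0.044, 0.999, -0.0], [0.001, -0.0, -1.0]]
contact_force: [-0.4, -0.7, -0.6]
opening: 0.0163
grip_force: 5.0
```

Emit:
carry_out(series=[5,0,2,0,10,10,0,4,0,10,15.5,-1,5.6,0,10,20,-1,6.7,0,10,25,-1,7.8,0,10])

```text
time: 15.6
position: [0.5598, 0.1897, 0.1836]
orientation: [[-0.999, 0.045, -0.0], [0.045, 0.999, -0.0], [0.0, -0.0, -1.0]]
contact_force: [-1.4, 0.6, -0.7]
opening: 0.0161
grip_force: 5.0
```

Emit:
carry_out(series=[6,0,1,0,10,12,-1,1.7,0,10,18,-1,2,0,10,23,-1.5,2,0,10,26,-1.5,2,0,10])

```text
time: 16.02
position: [0.5861, 0.1882, 0.1854]
orientation: [[-0.999, 0.045, 0.0], [0.045, 0.999, -0.0], [-0.0, -0.0, -1.0]]
contact_force: [0.6, -0.4, 0.4]
opening: 0.0163
grip_force: 5.0
```

Run:
```python
from h import *
D=take("k",("side",));s=D["side"]["state"];p=s["position"];R=s["orientation"];d=D["side"]
print(p,s["contact_force"]);top=p+[0,0,.029];gr=p+[0,0,-.003]
for X in (p+[0,0,-.121],p+[0,0,-.053],gr,top): print(proj(d,X))
g=d["image"].astype(int)
# handle below fingertips: blue rows
for r in range(215,266,4):
    c=[x for x in range(275,330) if g[r,x,2]-g[r,x,0]>35]; print(r,c[:1],c[-1:],len(c), g[r,290:312].sum(1)//3)
```

```text
[0.58613641 0.18815763 0.18535122] [ 0.62028283 -0.44240039  0.42597062]
[297.21381356 267.38406443]
[296.94284334 234.64743786]
[296.72628074 208.48393798]
[296.57910602 190.7033727 ]
215 [] [] 0 [ 65  59  62  60  60  60  61  60  60  60  61  58  59  48  87 204 227 220
 219 218 219 219]
219 [288] [288] 1 [ 70  58  60  61  61  60  60  61  61  61  61  59  56  46 192 226 222 219
 219 220 219 218]
223 [286] [288] 3 [115  67  62  62  60  62  64  61  57  58  60  53  75  71 198 227 221 220
 219 218 219 220]
227 [283] [314] 21 [ 61  57  59  58  57  61  62  66  63  63  57  39 165 222 224 220 219 219
 221 226 224 150]
231 [280] [314] 26 [ 55  54  54  52  80  73  60  61  63  58  54  38 203 231 223 220 222 232
 166  85  98 104]
235 [278] [314] 22 [189 189 143 191 182 113  67  54  52  46  65 157 219 227 226 227 153  84
 100 104  93  65]
239 [278] [310] 18 [150 120  87  86 128 135 130 136 137 138 150 178 170 159 121  91  99 105
  98  66  47 197]
243 [275] [315] 28 [ 58  84  97  96  96  97  95 132 147 118  97 102  78  60  68  76  77  66
  73  78  73 113]
247 [278] [316] 10 [ 86  78  81  81  80  80  73 128 149 108  77  82  81  81  81  79  80  81
  80  81  80  81]
251 [275] [288] 14 [ 77  80  80  80  80  93  91 127 145 106  80  87  90  85  86  95 100  99
  99  98  98 102]
255 [275] [285] 11 [105  77  80  82  80  78  69 125 148 108  75  80  82  80  83  81  81  82
  82  81  81  80]
259 [281] [286] 6 [136 141 105  76  80  79  66 123 149 108  76  79  81  81  82  81  81  80
  83  82  81  81]
263 [] [] 0 [ 78  81  80  82  82  82  57 121 150 112  84  86  83  74  78  81  80  81
  80  81  79  82]
```

Emit:
carry_out(series=[-3.5,0,0,0,10,-3.5,0,-6,0,10,-3.5,0,-16,0,10,-3.5,0,-28,0,10,-3.5,0,-40,0,10])

```text
time: 16.48
position: [0.5813, 0.1882, 0.144]
orientation: [[-0.999, 0.044, -0.0], [0.044, 0.999, -0.0], [0.0, -0.0, -1.0]]
contact_force: [-1.3, -0.9, -0.1]
opening: 0.0163
grip_force: 5.0
```

Emit:
carry_out(series=[0,0,-8,0,10,0,0,-14,0,10,0,0,-17,0,10,0,0,-17,0,10,0,0,-17,0,10])

```text
time: 16.9
position: [0.582, 0.1883, 0.1284]
orientation: [[-0.999, 0.045, 0.0], [0.045, 0.999, -0.0], [-0.0, -0.0, -1.0]]
contact_force: [-0.3, -0.1, 0.2]
opening: 0.0165
grip_force: 5.0
```

Emit:
carry_out(series=[0,0,0,0,10,0,0,0,0,30,0,0,0,0,50,0,0,0,0,70,0,0,0,0,70])

```text
time: 17.32
position: [0.5819, 0.1883, 0.1287]
orientation: [[-0.999, 0.045, 0.0], [0.045, 0.999, -0.0], [-0.0, 0.0, -1.0]]
contact_force: [0.5, 0.2, -0.4]
opening: 0.0395
grip_force: 0.0
```

Emit:
carry_out(series=[0,0,0,0,70,0,0,0,0,70,0,0,0,0,70,0,0,0,0,70,0,0,0,0,70])

```text
time: 17.73
position: [0.5817, 0.1882, 0.1284]
orientation: [[-0.999, 0.045, -0.0], [0.045, 0.999, -0.0], [0.0, -0.0, -1.0]]
contact_force: [-0.6, -0.4, -0.2]
opening: 0.0693
grip_force: 0.0
```

Released; retract upward, then check the driver against the starting picture.

Emit:
carry_out(series=[0,0,15,0,80,0,0,45,0,80,0,0,80,0,80,0,0,115,0,80,0,0,145,0,80])

```text
time: 18.15
position: [0.5819, 0.1883, 0.2757]
orientation: [[-0.999, 0.045, 0.001], [0.045, 0.999, 0.0], [-0.001, 0.0, -1.0]]
contact_force: [0.6, 0.0, -0.1]
opening: 0.0801
grip_force: 0.0
```

Emit:
carry_out(series=[-30,0,0,0,80,-60,0,0,0,80,-100,0,0,0,80,-100,0,0,0,80,-100,0,0,0,80])

```text
time: 18.57
position: [0.4794, 0.1881, 0.2734]
orientation: [[-0.999, 0.044, -0.001], [0.044, 0.999, -0.0], [0.001, -0.0, -1.0]]
contact_force: [0.6, 0.6, 0.1]
opening: 0.0797
grip_force: 0.0
```

Emit:
carry_out(series=[0,0,0,0,80,0,0,0,0,80,0,0,0,0,80,0,0,0,0,80,0,0,0,0,80])

```text
time: 18.98
position: [0.4825, 0.1882, 0.2733]
orientation: [[-0.999, 0.045, -0.0], [0.045, 0.999, -0.0], [0.0, -0.0, -1.0]]
contact_force: [-0.5, 0.4, -0.0]
opening: 0.0797
grip_force: 0.0
```

Run:
```python
from h import *
D=take("z",("side",));A=pickle.load(open("a.pkl","rb"))
def st(d):
    g=d["image"].astype(int);out=[]
    for r in range(224,262,6):
        row=g[r,292:310];c=np.nonzero((row[:,2]-row[:,0]>35))[0]+292
        out.append((r,c.min() if len(c) else 0,c.max() if len(c) else 0))
    return out
print(st(A["side"]));print(st(D["side"]))
d=np.abs(A["side"]["image"].astype(int)-D["side"]["image"].astype(int)).sum(2)
print("driver diff",d[215:265,294:308].mean(),"cutter/spool diff",d[215:270,345:405].mean());print(observe()["position"],observe()["contact_force"])
```

```text
[(224, np.int64(292), np.int64(304)), (230, np.int64(292), np.int64(304)), (236, np.int64(296), np.int64(309)), (242, np.int64(292), np.int64(309)), (248, np.int64(297), np.int64(303)), (254, np.int64(297), np.int64(303)), (260, np.int64(298), np.int64(302))]
[(224, np.int64(292), np.int64(305)), (230, np.int64(292), np.int64(305)), (236, np.int64(297), np.int64(309)), (242, np.int64(292), np.int64(309)), (248, np.int64(298), np.int64(304)), (254, np.int64(298), np.int64(303)), (260, np.int64(298), np.int64(303))]
driver diff 67.07857142857142 cutter/spool diff 86.8960606060606
[0.48238029 0.18819899 0.27323908] [-0.00819553 -0.59511664 -0.69365961]
```

```bash
python3 -c "
from cell import job_done
print(job_done())"
```

```text
the job is handed in; nothing more can be done
None
```

I pressed the recessed button fully in with the screwdriver tip and held it for over a second, then stood the driver upright in the rack's middle hole, let go and handed the job in at about 19 s; no verdict came back.

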